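# Check the bench draw gauge at its red mark

### The job

The spring draw gauge under the microscope is due for its check, but a tube rack was left in front of it: first move the orange rack out of the way and set it down gently, upright, inside the white tray. Then pull the gauge's blue tab down its slope until the black pointer lines up with the red mark, hold it there for about one second without pulling past the mark, and ease the tab back fully home without letting it snap back. Do not bump the microscope, shift the red mark or disturb the well plates, the bottle or the steel block.

Things in the scene. Friction and masses are not known exactly. Their poses are not given: they have to be found in the camera images.
- gauge: Fixed spring draw gauge: dark steel plate 270 x 180 mm on a white stand, sloping at 0.55 rad (31.5 deg). Origin on the bench under the plate's centre; x level, to the uphill side, y to the scale's side, z up. The plate's face is 110 mm above the origin. Uphill is (cos 0.55, 0, sin 0.55), the plate's outward normal (-sin 0.55, 0, cos 0.55). Stand: x, y within 120, 85 mm.
- draw (a joint): How far the blue tab is pulled down the slope, m: 0 fully home (uphill), at most 0.150. A spring pulls it home with 4 N at 0, rising 0.8 N per 10 mm; it is damped.
- tab (a point): Centre of the blue pull tab, 30 mm off the plate: 12 mm thick along the slope, 60 mm wide across, standing square to the plate from 8 to 52 mm off it. x up the slope, y across, z out of the plate. Take it with one finger uphill and one downhill; 36 mm is free uphill (then a housing 34 mm high). The microscope overhangs: the tool must lean as the slope does.
- pointer (a point): Tip of the thin black pointer (4 mm wide) on the tab's slide, 60 mm to the +y side of the tab's centre line and 7 mm off the plate; axes as the tab's. It moves with the tab.
- mark (a point): Tip of the red set mark (4 mm wide, with a red block at its outer end) on the scale; axes as the tab's. It coincides with pointer when the gauge is pulled exactly to the mark. It lies 60 to 120 mm down the slope from the pointer's home.
- scope: Fixed white video microscope overhanging the gauge; axes as the gauge's, origin on the bench within 10 mm of the gauge's. Ring lamp with a black band, 92 mm across, 272 to 294 mm above the bench, centred at x = 78 mm; above it a tube 54 mm across and a black camera up to 392 mm; arm back to a steel pillar 32 mm across at x = 195 mm, 390 mm high; foot x 130 to 240, y -85 to 85 mm.
- rack: Loose orange tube rack with capped tubes, 150 x 62 mm, 173 mm high with its carry bar, about 0.35 kg. Origin at the centre of its underside, x along its length, z up. The tube caps reach 127 mm high.
- rack_bar (a point): Middle of the rack's carry bar, 165 mm above its underside: bar 150 mm long (along the rack's x), 14 mm wide, 16 mm high, free beneath for 30 mm except at its ends.
- tray: Fixed white shallow tray, outside 190 x 102 mm, rim 14 mm high and 5 mm thick, floor 5 mm thick, inside 180 x 92 mm. Origin at the centre of its underside, x along its length.
- plates: Bystander: stack of three clear well plates, 127 x 85 mm, 66 mm high, origin at the centre of its underside. It stands either left or right; the tray is on the other side.
- bottle: Bystander: amber bottle, 66 mm across, 170 mm high, beside the gauge; origin at the centre of its underside.
- block: Bystander: steel block 60 x 60 x 90 mm high, on the gauge's other side; origin at the centre of its underside.

How it is judged:
By the outcome, as a careful person would: the job done as asked, in the order asked, and still so for the second after the job is handed in, with the robot touching nothing.
It also fails if it takes over 67 s, if anything falls off the work surface, if the arm or the gripper's body presses on something with over 40 N, if the wrist force passes 120 N, or if a joint passes its speed limit or range.

### The arm

A 6-joint arm with a two-finger parallel gripper is mounted at the origin on the work surface. World frame = base frame: x ahead of the robot, y to its left, z up, the work surface at z = 0. Lengths are in m, angles in degrees, forces in N, time in s.
With the tool pointing down it reaches from about 0.4 to 0.825 m from the base axis. Payload 7 kg.
Tool frame: the origin (TCP) lies midway between the tips of the shut fingers; the grasp point (between the pads) lies 19 mm behind it (r.grip_depth is the distance from the TCP to the grasp point, in m); z points along the fingers, y is the line along which they close (so a half turn about z gives the same grasp; the last joint's range is limited). The gripper opens to 88 mm and grips with 3 to 60 N. Pads are 19 mm wide; open, the fingers measure 130 mm over their backs; the gripper's body (78 mm by 193 mm) begins 47 mm behind the grasp point.
Start: joints at [-49.899, 20.546, 0.682, 0, -70.136, -16.507], TCP at [0.27, -0.619, 0.227] pointing down, gripper open.
Joint ranges: [-176.03, 176.03], [-82.01, 121.73], [-58.28, 71.71], [-173.87, 95.51], [-174.79, -0.11], [-173.66, 173.66]. Speed limits (degrees/s): [136.94, 136.94, 172.46, 180, 180, 180].

### API

Orientations are given as [roll, pitch, yaw] about the fixed x, y, z axes, in that order (R = Rz(yaw) Ry(pitch) Rx(roll)).
In Python, from plant import r, capture, close_job, search_frame, outline_of gives the robot as it stands.
- The arm moves only by the shell command python3 -m creep 'ROWS' [FORCE]. ROWS is JSON, a list of rows, each a list of 7 numbers: the finger opening in mm, from 0 to 87.6, then the shift along the world's x, y, z in units of 25 mm (1.0 is 25 mm), then the turn, a rotation vector about the world's x, y, z in degrees. In form: [[hand, x, y, z, ax, ay, az], ...]. A call has 1 to 8 rows; each row shifts and turns the commanded pose from where the row before left it; what a row does not reach is not made up. A row lasts 1/12 s, in which the tool goes at most 41.7 mm and 7.16 degrees, less where a joint would pass 70% of its speed; a pose out of reach is approached as far as the arm can. A call is refused whole if a number of a shift passes 1 or a number of a turn 7.16, either way. A call with a gripper value outside its range is refused whole. The fingers move at their own pace and stop on an object; FORCE is the grip in N (left out, the last holds). Time passes only in rows, so rows that do not move let the fingers close. It gives the time, the measured TCP pose, the force, the opening and the grip force at its end, in the units of the state.
- r.get_state(): the state, without advancing time (a new reading comes with each control period).
- capture(name): name is "side" or "top" or "wrist"; returns a dict with "frame" (400x640x3 uint8, red, green, blue), "K" (3x3 intrinsics, pixels), "origin" and "rotation" of the camera in the world. Camera axes: x right, y down, z forward; pixel columns grow to the right and rows downward; lengths in m; the calibration is good to about 2 mm. A picture is of the moment at which its call begins. There is no depth.
- close_job(): hands the job in; it is judged then, once.
Trained networks look in a picture, given as the dict that the camera call returned (one of the last four; its "shot" number tells which), for a name from the list of things; names that differ only in an ending like _2 or _b are one class to them, and where a whole thing is asked for, a point or a joint stands for the part that bears it (a point fixed in the world has none). Each returns a list of dicts, best first, with "conf" (0 to 1); they miss things now and then, are a little off and sometimes report something else, mostly with a low value. They report only what shows in the picture. A call takes as long as a camera call.
- search_frame(picture, target): "bbox" ([left, top, right, bottom] in pixels, round what is visible of it).
- outline_of(picture, target): "region" (400x640 bool, what is visible of it) and "bbox" ([left, top, right, bottom] in pixels, round what is visible of it).
The state is a dict: "time_s": time; "joints": joint angles; "qd": joint speeds; "joint_torque": joint torques, N m; "tcp_pos": TCP position; "eef_rot": TCP orientation; "contact_force": force on the tool from outside, world axes, zero at the start; "moment": the same for the moment, N m; "gripper_width": finger opening in m; "gripper_force": force on a finger pad.
Only numpy, scipy, OpenCV 4.12 (cv2) and the standard library are available. Lean on these libraries where they do the work, as an engineer would, in place of code of your own. Each camera call takes 0.05 s, during which the arm holds its last target. There are 200 camera calls.

## Working session

There is one attempt and no reset: what is moved stays moved. The work goes in short steps, Python scripts to look and compute and a shell command to move; the robot and the scene stay as the last step left them, time stands still between calls to the robot, and variables do not carry over. Pictures are saved under pics/ and viewed, at most 12 in all, crops included, and the job is handed in when it is done.

```bash
mkdir -p pics; cat > h.py <<'E'
import numpy as np,cv2
from plant import r,capture,close_job,search_frame,outline_of
def ray(p,uv):
    d=p["rotation"]@np.linalg.inv(p["K"])@np.array([uv[0],uv[1],1.0]); return np.array(p["origin"]),d/np.linalg.norm(d)
def onz(p,uv,z):
    o,d=ray(p,uv); return o+d*(z-o[2])/d[2]
def tri(*pu):
    A=np.zeros((3,3));b=np.zeros(3)
    for p,uv in pu:
        o,d=ray(p,uv);M=np.eye(3)-np.outer(d,d);A+=M;b+=M@o
    return np.linalg.solve(A,b)
def proj(p,X):
    c=np.array(p["rotation"]).T@(np.array(X)-p["origin"]);q=np.array(p["K"])@c;return q[:2]/q[2]
def save(p,n): cv2.imwrite(f"pics/{n}.png",cv2.cvtColor(p["frame"],cv2.COLOR_RGB2BGR))
E
python3 - <<'E'
from h import *
np.set_printoptions(precision=3,suppress=True)
for n in("side","top","wrist"):
    p=capture(n);save(p,n+"0");print(n,p["origin"],np.array(p["rotation"]).tolist(),p["K"][0][0])
    for t in("gauge","tab","pointer","mark","rack","rack_bar","tray","plates","bottle","block","scope"):
        for d in search_frame(p,t)[:1]: print(t,np.round(d["bbox"]),round(d["conf"],2))
print(r.get_state())
E
```

```text
side [1.235 0.093 1.249] [-150.9043016395665, -0.7636357930515653, 100.97644278854693] 476.1387669470694
gauge [290. 165. 381. 248.] 0.6
tab [333. 171. 355. 206.] 0.96
pointer [334. 176. 354. 201.] 0.77
mark [326. 167. 335. 176.] 0.43
rack [246. 127. 284. 202.] 0.7
tray [454. 181. 493. 241.] 0.87
plates [188. 136. 233. 187.] 0.84
bottle [309. 230. 332. 270.] 0.79
block [342. 149. 360. 167.] 0.72
scope [351. 125. 436. 258.] 0.62
top [0.396 0.018 1.404] [-171.13753003867134, -1.2623359623500932, -91.63437181826902] 520.9997126394851
gauge [263. 161. 362. 247.] 0.86
tab [300. 190. 316. 227.] 0.7
pointer [296. 190. 316. 215.] 0.74
mark [298. 191. 316. 224.] 0.58
rack [387. 197. 420. 265.] 0.72
rack_bar [387. 199. 422. 262.] 0.76
tray [143. 208. 191. 286.] 0.55
plates [443. 211. 485. 264.] 0.96
bottle [306. 134. 332. 168.] 0.61
block [291. 258. 318. 283.] 0.93
scope [210. 162. 300. 240.] 0.7
wrist [ 0.205 -0.646  0.385] [164.53361651924217, -0.03284207768903184, 113.65496322257721] 293.83928205318244
plates [420. 381. 438. 400.] 0.7
{'time_s': 1.8, 'joints': array([-49.899,  20.549,   0.681,  -0.002, -70.134, -16.508]), 'qd': array([-0.06 , -0.119, -0.016, -0.02 , -0.019, -0.041]), 'joint_torque': array([  0.   , -58.238,  29.33 ,   7.003,   0.013,  -0.   ]), 'tcp_pos': array([ 0.27 , -0.619,  0.227]), 'eef_rot': array([ 179.998,    0.001, -156.407]), 'contact_force': array([-0.607, -0.716, -0.01 ]), 'moment': array([0.027, 0.056, 0.022]), 'gripper_force': 0.0, 'gripper_width': 0.08772175798174603}
```

```bash
cat > /tmp/a.py <<'E'
import cv2
a=cv2.imread('pics/top0.png')[120:300,120:510];b=cv2.imread('pics/side0.png')[110:290,170:510]
cv2.imwrite('pics/c1.png',cv2.resize(a,None,fx=2.05,fy=2.05,interpolation=2));cv2.imwrite('pics/c2.png',cv2.resize(b,None,fx=2.3,fy=2.3,interpolation=2))
E
python3 /tmp/a.py; sed -i 's/^def ray/from scipy.spatial.transform import Rotation as Ro\n_c=capture\ndef capture(n):\n    p=_c(n);R=np.array(p["rotation"],float)\n    p["rotation"]=R if R.ndim==2 else Ro.from_euler("xyz",R,degrees=True).as_matrix();return p\ndef ray/' h.py
```

```text
(no output)
```

View pics/c1.png

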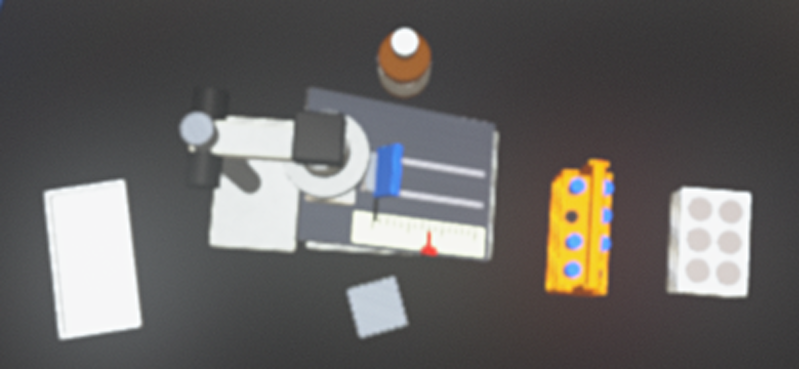

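View pics/c2.png

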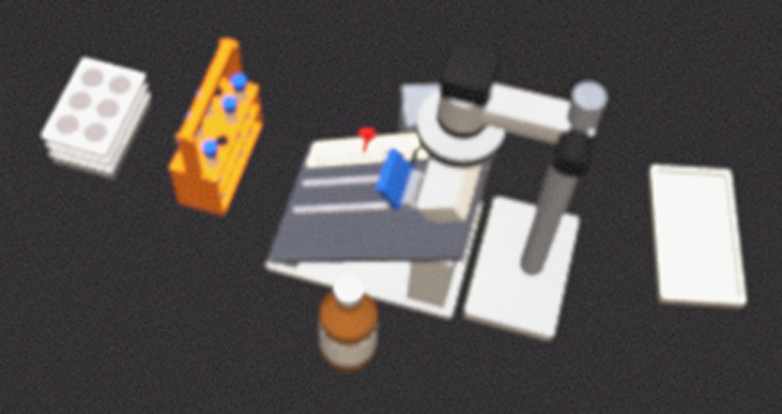

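```bash
cat > /tmp/b.py <<'E'
from h import *
from scipy.optimize import least_squares
np.set_printoptions(precision=4,suppress=True)
T=capture("top");S=capture("side")
t=lambda u,v:(T,(u/2.05+120,v/2.05+120)); s=lambda u,v:(S,(u/2.3+170,v/2.3+110))
print("bar ends",tri(t(599,162),s(230,42)),tri(t(598,292),s(182,137)))
print("marktip",tri(t(429,233),s(366,150)))
print("tab top", tri(t(394,170),s(396,178)))
def fit(model,obs,x0):
    f=lambda x:np.concatenate([proj(p,model(x,m))-uv for m,(p,uv) in obs])
    q=least_squares(f,x0,loss="soft_l1");print(q.x,np.abs(q.fun).round(1));return q.x
def rig(x,m):
    c,s_=np.cos(x[2]),np.sin(x[2]);return [x[0]+c*m[0]-s_*m[1],x[1]+s_*m[0]+c*m[1],m[2]]
a=.55;pl=lambda u,v,n=0:(u*np.cos(a)-n*np.sin(a),v,.11+u*np.sin(a)+n*np.cos(a))
print("gauge");fit(rig,[(pl(.135,-.09),t(308,88)),(pl(-.135,-.09),t(497,124)),(pl(-.135,.09),t(490,259)),
 (pl(-.135,-.09),s(268,263)),(pl(-.135,.09),s(318,140)),(pl(.135,-.09),s(462,260))],[.6,.1,1.5])
c=lambda X,Y,z:[(i*X,j*Y,z) for i,j in((1,1),(1,-1),(-1,1),(-1,-1))]
for name,X,Y,z,dt,ds,x0 in(("tray",.095,.051,.014,[(126,180),(45,190),(142,326),(59,339)],[(652,167),(732,170),(660,305),(745,303)],[0.5,.4,0]),):
  for obs in ([(m,t(*q)) for m,q in zip([(X,-Y,z),(X,Y,z),(-X,-Y,z),(-X,Y,z)],dt)]+[(m,s(*q)) for m,q in zip([(-X,-Y,z),(-X,Y,z),(X,-Y,z),(X,Y,z)],ds)],): print(name);fit(rig,obs,x0)
for n,q in(("tray1",(126,180)),("t2",(45,190))): pass
print("tray corners tri",tri(t(126,180),s(660,305)),tri(t(142,326),s(652,167)))
for k in("rack","tray","plates","bottle","block"):
    for n,p in(("T",T),("S",S)):
        d=search_frame(p,k)
        if d:b=d[0]["bbox"];print(k,n,onz(p,((b[0]+b[2])/2,(b[1]+b[3])/2),{"rack":.08,"tray":.007,"plates":.033,"bottle":.085,"block":.045}[k]))
E
python3 /tmp/b.py
```

```text
bar ends [ 0.5623 -0.1755  0.3312] [ 0.449  -0.2757 -0.0663]
marktip [ 0.5181 -0.0206  0.0928]
tab top [0.5878 0.0236 0.1553]
gauge
[0.586  0.0098 1.4848] [0.1 0.7 1.6 0.9 1.4 0.6 0.1 1.2 3.1 0.7 0.5 1.8]
tray
[0.5059 0.4114 0.1176] [1.  0.3 0.3 0.2 1.3 0.6 0.2 1.2 0.  0.7 1.1 0.4 0.4 3.9 0.6 0.4]
tray corners tri [ 0.6086  0.3753 -0.0065] [0.4161 0.3493 0.0075]
rack T [ 0.5244 -0.2092  0.08  ]
rack S [ 0.5168 -0.214   0.08  ]
tray T [0.5034 0.4093 0.007 ]
tray S [ 0.4851 -0.3929  0.007 ]
plates T [ 0.5029 -0.3789  0.033 ]
plates S [ 0.5007 -0.3777  0.033 ]
bottle T [0.7382 0.0006 0.085 ]
bottle S [0.7433 0.005  0.085 ]
block T [0.4272 0.0458 0.045 ]
block S [0.4091 0.0318 0.045 ]
```

```bash
cat > /tmp/b2.py <<'E'
from h import *
np.set_printoptions(precision=4,suppress=True)
T=capture("top");S=capture("side")
t=lambda u,v:(T,(u/2.05+120,v/2.05+120)); s=lambda u,v:(S,(u/2.3+170,v/2.3+110))
print("bar ends far/near",tri(t(599,162),s(182,135)),tri(t(598,290),s(230,42)))
for p,n in((T,"T"),(S,"S")):
    for k in("rack_bar","tab"):
        for d in search_frame(p,k)[:2]:print(n,k,d["bbox"],d["conf"])
E
python3 /tmp/b2.py
python3 -m creep '[[87.6,1,1,1,0,0,-3],[87.6,1,1,1,0,0,-3],[87.6,1,1,1,0,0,-3],[87.6,1,1,1,0,0,-3],[87.6,1,1,1,0,0,-3],[87.6,0.5,1,0.5,0,0,-3],[87.6,0.5,1,0,0,0,-3],[87.6,0,1,0,0,0,-2.6]]'
python3 -m creep '[[87.6,0,1,0,0,0,0],[87.6,0,1,0,0,0,0],[87.6,0,1,0,0,0,0],[87.6,0,1,0,0,0,0],[87.6,0,1,0,0,0,0],[87.6,0,1,0,0,0,0],[87.6,0,0.8,0,0,0,0],[87.6,0,0,0,0,0,0]]'
```

```text
bar ends far/near [ 0.5894 -0.2235  0.1719] [ 0.4399 -0.2104  0.1626]
T rack_bar [387.3, 198.1, 422.9, 266.6] 0.69
T tab [296.2, 191.9, 313.8, 215.8] 0.69
S rack_bar [241.7, 127.1, 281.4, 203.0] 0.95
S tab [334.1, 170.0, 352.0, 203.0] 0.76
time_s: 3.37
tcp_pos: [0.4176, -0.422, 0.3599]
eef_rot: [-180.0, 0.1, 179.9]
contact_force: [0.5, -0.0, -0.1]
gripper_width: 0.0879
gripper_force: 0.0
time_s: 4.03
tcp_pos: [0.4152, -0.2509, 0.3601]
eef_rot: [180.0, 0.1, -179.9]
contact_force: [0.4, 0.2, -0.1]
gripper_width: 0.0876
gripper_force: 0.0
```

```bash
python3 - <<'E'
from h import *
p=capture("wrist");save(p,"w1");print(p["origin"],r.get_state()["tcp_pos"])
for x,y in((.589,-.2235),(.44,-.2104)):print(proj(p,(x,y,.173)))
E
```

```text
[ 0.34326106 -0.24980545  0.5184925 ] [ 0.41544423 -0.25198603  0.36008028]
[330.12397729 308.07468364]
[343.28686268 202.39187325]
```

View pics/w1.png

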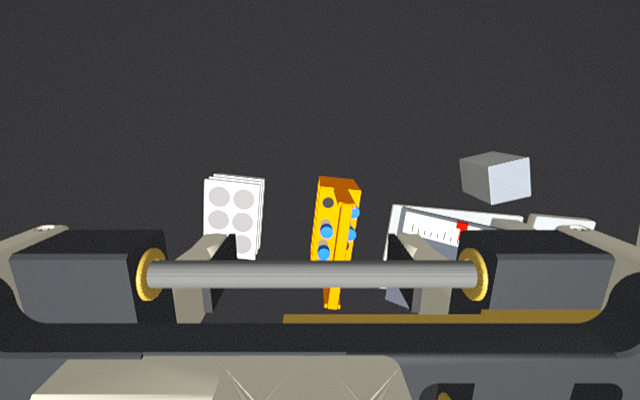

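```bash

python3 -m creep '[[87.6,1,0.4,0,0,0,-2.5],[87.6,1,0.4,0,0,0,-2.5],[87.6,1,0.4,0,0,0,0],[87.6,1,0.2,0,0,0,0],[87.6,0,0,-1,0,0,0],[87.6,0,0,-1,0,0,0],[87.6,0,0,-1,0,0,0],[87.6,0,0,0,0,0,0]]'
```

```text
time_s: 4.75
tcp_pos: [0.5132, -0.218, 0.2789]
eef_rot: [179.9, -0.5, 174.9]
contact_force: [-0.1, 0.0, -1.4]
gripper_width: 0.0876
gripper_force: 0.0
```

Descend 132 mm (5.3 units) slowly at the end, then close.

```bash

python3 -m creep '[[87.6,0,0,-1,0,0,0],[87.6,0,0,-1,0,0,0],[87.6,0,0,-1,0,0,0],[87.6,0,0,-1,0,0,0],[87.6,0,0,-0.7,0,0,0],[87.6,0,0,-0.5,0,0,0],[87.6,0,0,0,0,0,0],[87.6,0,0,0,0,0,0]]'
python3 -m creep '[[0,0,0,0,0,0,0],[0,0,0,0,0,0,0],[0,0,0,0,0,0,0],[0,0,0,0,0,0,0],[0,0,0,0,0,0,0],[0,0,0,0,0,0,0],[0,0,0,0,0,0,0],[0,0,0,0,0,0,0]]' 40
```

```text
time_s: 5.42
tcp_pos: [0.5159, -0.2189, 0.1552]
eef_rot: [-180.0, -0.0, 175.0]
contact_force: [0.1, -0.0, 0.5]
gripper_width: 0.0875
gripper_force: 0.0
time_s: 6.08
tcp_pos: [0.5154, -0.2182, 0.1544]
eef_rot: [180.0, 0.0, 175.0]
contact_force: [-0.3, -0.1, -0.1]
gripper_width: 0.04
gripper_force: 0.0
```

```bash

python3 -m creep '[[45,0,0,-0.3,0,0,0],[45,0,0,0,0,0,0],[0,0,0,0,0,0,0],[0,0,0,0,0,0,0],[0,0,0,0,0,0,0],[0,0,0,0,0,0,0],[0,0,0,0,0,0,0],[0,0,0,0,0,0,0]]' 40
python3 -m creep '[[0,0,0,0,0,0,0],[0,0,0,0,0,0,0],[0,0,0,0,0,0,0]]' 40
```

```text
time_s: 6.75
tcp_pos: [0.5154, -0.2182, 0.1468]
eef_rot: [180.0, -0.0, 175.0]
contact_force: [0.5, -1.2, -3.5]
gripper_width: 0.0135
gripper_force: 39.9
time_s: 7.0
tcp_pos: [0.5152, -0.2183, 0.1468]
eef_rot: [180.0, -0.0, 175.0]
contact_force: [-0.1, 0.5, -0.6]
gripper_width: 0.0134
gripper_force: 39.9
```

```bash

python3 -m creep '[[0,0,0,0.3,0,0,0],[0,0,0,0.6,0,0,0],[0,0,0,0.9,0,0,0],[0,0,0,1,0,0,0],[0,-0.3,0,1,0,0,0],[0,-0.5,0,1,0,0,0],[0,-0.5,0,1,0,0,0],[0,-0.5,0,1,0,0,0]]'
python3 -m creep '[[0,-0.5,0,1,0,0,0],[0,-0.5,0,1,0,0,0],[0,-0.2,0.3,1,0,0,0],[0,0,0.5,0.3,0,0,0],[0,0,0.7,0,0,0,0],[0,0,0.7,0,0,0,0],[0,0,0,0,0,0,0],[0,0,0,0,0,0,0]]'
```

```text
time_s: 7.67
tcp_pos: [0.4693, -0.2181, 0.318]
eef_rot: [180.0, -0.0, 175.0]
contact_force: [1.3, 0.7, -4.1]
gripper_width: 0.0136
gripper_force: 39.9
time_s: 8.33
tcp_pos: [0.44, -0.1627, 0.3997]
eef_rot: [180.0, 0.0, 175.1]
contact_force: [0.2, 0.5, -2.9]
gripper_width: 0.0136
gripper_force: 39.9
```

```bash

python3 -m creep '[[0,0,0.5,0,0,0,0],[0,0,0.8,0,0,0,0],[0,0,0.9,0,0,0,0],[0,0,0.9,0,0,0,1],[0,0,0.9,0,0,0,1],[0,0,0.9,0,0,0,1],[0,0,0.9,0,0,0,1],[0,0,0.9,0,0,0,1]]'
python3 -m creep '[[0,0,0.9,0,0,0,1],[0,0,0.9,0,0,0,1],[0,0,0.9,0,0,0,1],[0,0,0.9,0,0,0,1],[0,0,0.9,0,0,0,1],[0,0,0.9,0,0,0,1],[0,0,0.9,0,0,0,0.7],[0,0,0.9,0,0,0,0]]'
python3 -m creep '[[0,0,0.9,0,0,0,0],[0,0.3,0.9,0,0,0,0],[0,0.5,0.9,0,0,0,0],[0,0.5,0.9,0,0,0,0],[0,0.5,0.9,0,0,0,0],[0,0.5,0.8,0,0,0,0],[0,0.3,0.5,0,0,0,0],[0,0,0,0,0,0,0]]'
```

```text
time_s: 9.0
tcp_pos: [0.4402, 0.0047, 0.3994]
eef_rot: [-180.0, -0.0, -180.0]
contact_force: [0.5, -0.3, -3.6]
gripper_width: 0.0134
gripper_force: 39.9
time_s: 9.67
tcp_pos: [0.4404, 0.1848, 0.3993]
eef_rot: [-180.0, -0.0, -173.3]
contact_force: [-0.7, -0.5, -2.9]
gripper_width: 0.0136
gripper_force: 39.9
time_s: 10.33
tcp_pos: [0.5069, 0.331, 0.397]
eef_rot: [-179.9, -0.1, -173.3]
contact_force: [-1.1, -1.0, -4.5]
gripper_width: 0.0138
gripper_force: 39.9
```

```bash
python3 - <<'E'
from h import *
from scipy.optimize import least_squares
np.set_printoptions(precision=4,suppress=True)
print(r.get_state()["tcp_pos"],r.get_state()["eef_rot"],r.get_state()["joints"])
S=capture("side");T=capture("top");W=capture("wrist")
# tray mask corners in side view via network
for n,p in(("S",S),("T",T)):
    d=outline_of(p,"tray")
    if d:
        print(n,d[0]["bbox"],d[0]["conf"])
        c,_=cv2.findContours(d[0]["region"].astype(np.uint8),0,2);c=max(c,key=cv2.contourArea)
        a=cv2.boxPoints(cv2.minAreaRect(c));print([onz(p,q,.012)[:2].round(4).tolist() for q in a])
a=S["frame"][90:310,330:600];b=T["frame"][160:330,60:330]
A=cv2.resize(a,(400,326));B=cv2.resize(b,(400,252));C=cv2.resize(W["frame"],(400,250))
im=np.zeros((580,800,3),np.uint8);im[:326,:400]=A;im[:252,400:]=B;im[300:550,400:]=C
cv2.imwrite("pics/m2.png",im[:,:,::-1])
E
```

```text
[0.5069 0.331  0.397 ] [-179.875    -0.1377 -173.294 ] [  51.6123   10.736     8.9094   -0.0087  -88.3591 -134.9059]
S [451.3, 181.2, 494.3, 243.4] 0.62
[[0.4195, 0.3417], [0.3835, 0.4498], [0.5946, 0.4748], [0.627, 0.3741]]
T [148.4, 270.1, 190.6, 287.2] 0.63
[[0.4369, 0.4543], [0.4441, 0.3494], [0.4136, 0.3461], [0.4065, 0.4507]]
```

View pics/m2.png

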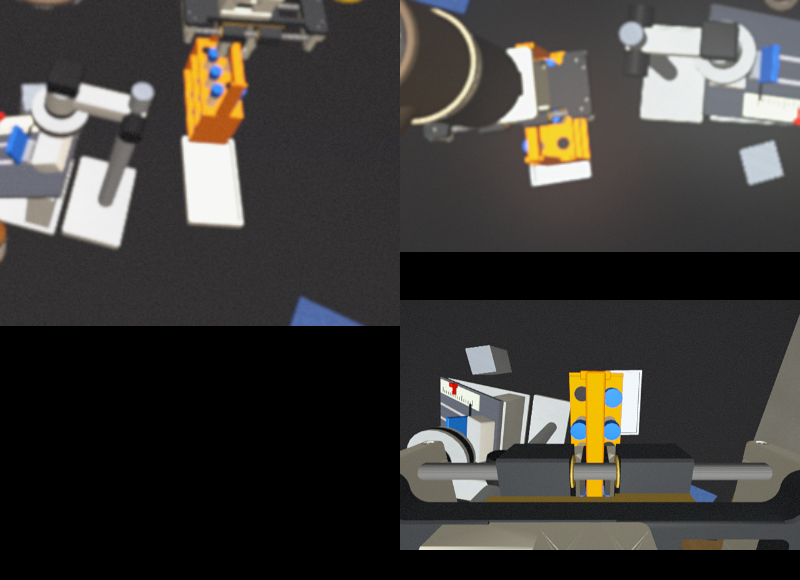

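```bash

python3 -m creep '[[0,0,0.6,0,0,0,0],[0,0,0.8,0,0,0,0],[0,0,0.8,0,0,0,0],[0,0,0.7,-0.3,0,0,0],[0,0,0.3,-0.7,0,0,0],[0,0,0,-1,0,0,0],[0,0,0,-1,0,0,0],[0,0,0,-1,0,0,0]]'
python3 -m creep '[[0,0,0,-1,0,0,0],[0,0,0,-1,0,0,0],[0,0,0,-0.8,0,0,0],[0,0,0,-0.4,0,0,0],[0,0,0,0,0,0,0]]'
python3 - <<'E'
from h import *
S=capture("side");W=capture("wrist")
a=S["frame"][100:260,420:540];im=np.zeros((600,800,3),np.uint8);im[:,:430]=cv2.resize(a,(430,600),interpolation=2)
im[:420,430:]=cv2.resize(W["frame"][80:360,150:400],(370,420))
cv2.imwrite("pics/m3.png",im[:,:,::-1])
E
```

```text
time_s: 11.25
tcp_pos: [0.505, 0.4096, 0.2979]
eef_rot: [180.0, -0.0, -173.3]
contact_force: [1.2, 0.2, -3.6]
gripper_width: 0.0138
gripper_force: 39.9
time_s: 11.67
tcp_pos: [0.5043, 0.4083, 0.2164]
eef_rot: [-179.8, -0.2, -173.3]
contact_force: [0.2, -0.3, -3.7]
gripper_width: 0.0137
gripper_force: 39.9
```

View pics/m3.png

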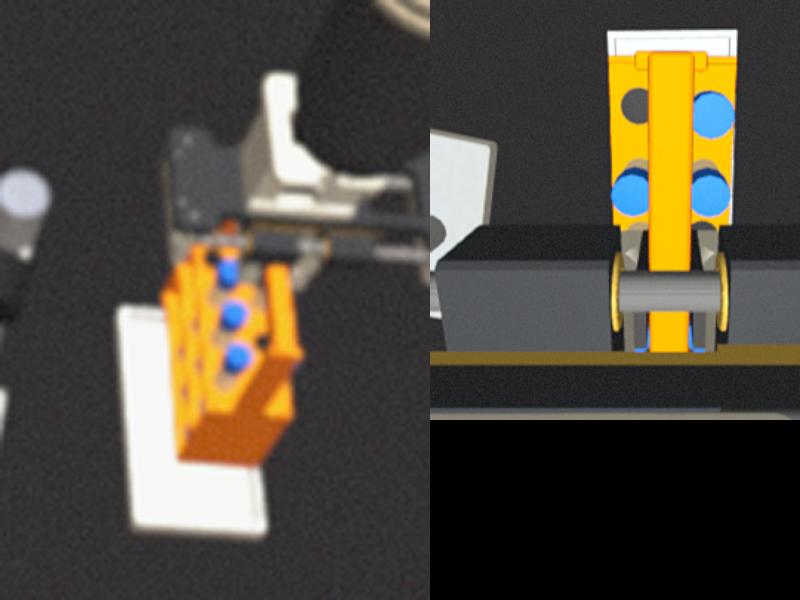

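```bash

python3 -m creep '[[0,0.04,0.04,-0.6,0,0,0],[0,0,0,-0.6,0,0,0],[0,0,0,-0.5,0,0,0],[0,0,0,-0.3,0,0,0],[0,0,0,-0.2,0,0,0],[0,0,0,-0.1,0,0,0],[0,0,0,0,0,0,0]]'
python3 -m creep '[[0,0,0,-0.08,0,0,0],[0,0,0,-0.08,0,0,0],[0,0,0,0,0,0,0]]'
```

```text
time_s: 12.35
tcp_pos: [0.5067, 0.4105, 0.1624]
eef_rot: [180.0, 0.0, -173.3]
contact_force: [-0.8, 0.1, -3.4]
gripper_width: 0.014
gripper_force: 39.9
time_s: 12.6
tcp_pos: [0.5064, 0.4103, 0.1579]
eef_rot: [180.0, 0.0, -173.3]
contact_force: [0.2, 0.0, -2.8]
gripper_width: 0.0136
gripper_force: 39.9
```

```bash

python3 -m creep '[[0,0,0,-0.08,0,0,0],[0,0,0,-0.06,0,0,0],[0,0,0,0,0,0,0]]'
python3 -m creep '[[0,0,0,-0.05,0,0,0],[0,0,0,0,0,0,0]]'
python3 -m creep '[[0,0,0,-0.05,0,0,0],[0,0,0,0,0,0,0]]'
```

```text
time_s: 12.85
tcp_pos: [0.5063, 0.4101, 0.154]
eef_rot: [-180.0, -0.0, -173.3]
contact_force: [-0.6, 0.0, -3.3]
gripper_width: 0.0136
gripper_force: 39.9
time_s: 13.02
tcp_pos: [0.5064, 0.4102, 0.1529]
eef_rot: [-180.0, -0.0, -173.3]
contact_force: [0.1, -0.8, -4.4]
gripper_width: 0.0137
gripper_force: 39.9
time_s: 13.18
tcp_pos: [0.5065, 0.4103, 0.1518]
eef_rot: [180.0, 0.0, -173.3]
contact_force: [0.5, -0.4, -2.2]
gripper_width: 0.0139
gripper_force: 39.9
```

```bash

python3 -m creep '[[0,0,0,-0.05,0,0,0],[0,0,0,0,0,0,0]]'
python3 -m creep '[[0,0,0,-0.05,0,0,0],[0,0,0,0,0,0,0]]' | grep -E "tcp|contact"
```

```text
time_s: 13.35
tcp_pos: [0.5066, 0.4108, 0.1517]
eef_rot: [179.9, 0.1, -173.3]
contact_force: [-3.3, 0.4, 3.2]
gripper_width: 0.0137
gripper_force: 39.9
tcp_pos: [0.5067, 0.4113, 0.1516]
contact_force: [-5.9, 0.2, 10.2]
```

```bash

python3 -m creep '[[0,0,0,0.07,0,0,0],[0,0,0,0,0,0,0]]' | grep -E "tcp|contact"
python3 -m creep '[[20,0,0,0,0,0,0],[30,0,0,0,0,0,0],[45,0,0,0,0,0,0],[60,0,0,0,0,0,0],[60,0,0,0,0,0,0],[60,0,0,0.3,0,0,0],[60,0,0,0.7,0,0,0],[60,0,0,1,0,0,0]]'
python3 -m creep '[[60,0,0,1,0,0,0],[60,0,0,1,0,0,0],[60,0,0,1,0,0,0],[60,0,0,1,0,0,0],[60,0,0,1,0,0,0],[60,0,0,1,0,0,0],[60,0,0,1,0,0,0],[60,0,0,0.5,0,0,0]]'
python3 - <<'E'
from h import *
np.set_printoptions(precision=4,suppress=True)
S=capture("side");T=capture("top");W=capture("wrist")
for p,n in((S,"S"),(W,"W")):
  for k in("rack","tray"):
    d=search_frame(p,k)
    if d:print(n,k,d[0]["bbox"],d[0]["conf"])
print(r.get_state()["joints"])
im=np.zeros((600,800,3),np.uint8)
im[:,:450]=cv2.resize(S["frame"][120:260,430:535],(450,600),interpolation=2)
im[:219,450:]=cv2.resize(W["frame"],(350,219))
im[230:590,450:]=cv2.resize(T["frame"][150:290,260:396],(350,360),interpolation=2)
cv2.imwrite("pics/m4.png",im[:,:,::-1])
E
```

```text
tcp_pos: [0.5066, 0.4106, 0.1517]
contact_force: [-3.6, 1.5, 3.6]
time_s: 14.35
tcp_pos: [0.5056, 0.4093, 0.1999]
eef_rot: [-179.8, -0.2, -173.3]
contact_force: [0.5, -0.1, -0.3]
gripper_width: 0.0582
gripper_force: 0.0
time_s: 15.02
tcp_pos: [0.5071, 0.4102, 0.393]
eef_rot: [179.9, 0.2, -173.3]
contact_force: [0.5, -0.4, -0.5]
gripper_width: 0.0599
gripper_force: 0.0
S rack [460.6, 158.3, 496.1, 233.2] 0.76
S tray [452.2, 181.5, 492.8, 243.1] 0.94
W rack [287.7, 117.6, 334.3, 230.0] 0.57
W tray [281.1, 104.0, 342.9, 211.0] 0.86
[  56.1238   15.4006   13.769    -0.0143  -88.4739 -139.4297]
```

View pics/m4.png

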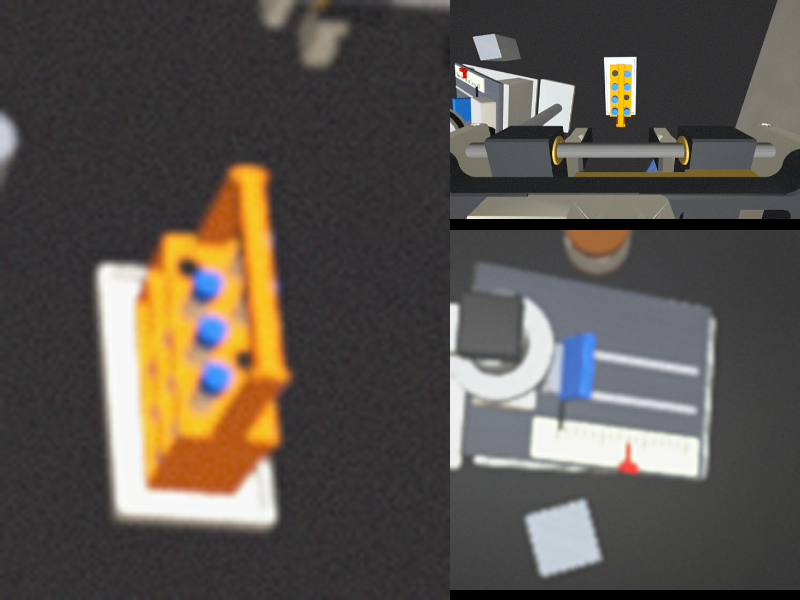

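```bash

python3 -m creep '[[60,-0.6,-0.3,0,0,0,0],[60,-0.7,-0.7,0,0,0,0],[60,-0.7,-1,0,0,0,-1],[60,-0.7,-1,0,0,0,-1],[60,0,-1,0,0,0,-1],[60,0,-1,0,0,0,-1],[60,0,-1,0,0,0,-1],[60,0,-1,0,0,0,-1]]' | grep tcp
python3 -m creep '[[60,0,-1,0,0,0,-1],[60,0,-1,0,0,0,-1],[60,0,-1,0,0,0,-1],[60,0,-1,0,0,0,-1],[60,0,-1,0,0,0,-1],[60,0,-1,0,0,0,-0.6],[60,0,-1,0,0,0,0],[60,0,-1,0,0,0,0]]' | grep tcp
python3 -m creep '[[60,0,-1,0,0,0,0],[60,0,-1,0,0,0,0],[60,0,-1,0,0,0,0],[60,0,-1,0,0,0,0],[60,0,-1,0,0,0,0],[60,0,-1,0,0,0,0],[60,0,-1,0,0,0,0],[60,0,-1,0,0,0,0]]' | grep tcp
python3 -m creep '[[60,0,-1,0,3,-0.3,0],[60,0,-0.5,0,5,-0.4,0],[60,0.3,0,0,5,-0.4,0],[60,0.5,0,0,5,-0.4,0],[60,0.5,0,0,5,-0.4,0],[60,0.5,0,0,5,-0.4,0],[60,0.5,0,0,3.5,-0.3,0],[60,0,0,0,0,0,0]]'
python3 -c "
from plant import r;print(r.get_state()['joints'])"
```

```text
tcp_pos: [0.4384, 0.2339, 0.3881]
tcp_pos: [0.4384, 0.0339, 0.3881]
tcp_pos: [0.4384, -0.166, 0.388]
time_s: 18.03
tcp_pos: [0.4975, -0.2038, 0.3848]
eef_rot: [148.0, -0.4, 174.9]
contact_force: [-0.3, 0.6, -0.3]
gripper_width: 0.0598
gripper_force: 0.0
[ -24.68987697   13.41587056   15.76126781  -30.59868071 -102.63764603
  -74.59916677]
```

```bash

python3 -m creep '[[60,0.4,0.4,-0.5,0,0,0],[60,0.6,0.6,-0.8,0,0,0],[60,0.6,0.6,-0.8,0,0,0],[60,0.6,0.6,-0.8,0,0,0],[60,0.6,0.6,-0.8,0,0,0],[60,0.5,0.6,-0.6,0,0,0],[60,0.2,0.3,-0.3,0,0,0],[60,0,0,0,0,0,0]]'
python3 - <<'E'
from h import *
W=capture("wrist");save(W,"w2");T=capture("top");S=capture("side");save(T,"t2");save(S,"s2")
import pickle;pickle.dump((W,T,S),open("/tmp/w2.pkl","wb"))
for k in("tab","pointer","mark"):
    for d in search_frame(W,k)[:2]:print(k,np.round(d["bbox"],1),d["conf"])
cv2.imwrite("pics/w2b.png",cv2.resize(W["frame"],(800,500))[:,:,::-1])
E
```

```text
time_s: 18.7
tcp_pos: [0.5835, -0.1077, 0.2711]
eef_rot: [148.4, -0.3, 175.2]
contact_force: [-0.1, -0.7, -0.3]
gripper_width: 0.0603
gripper_force: 0.0
tab [342.  128.7 374.5 212.8] 0.81
tab [441.   40.2 561.  137.5] 0.75
pointer [340.4 127.9 370.2 209.8] 0.59
```

View pics/w2b.png

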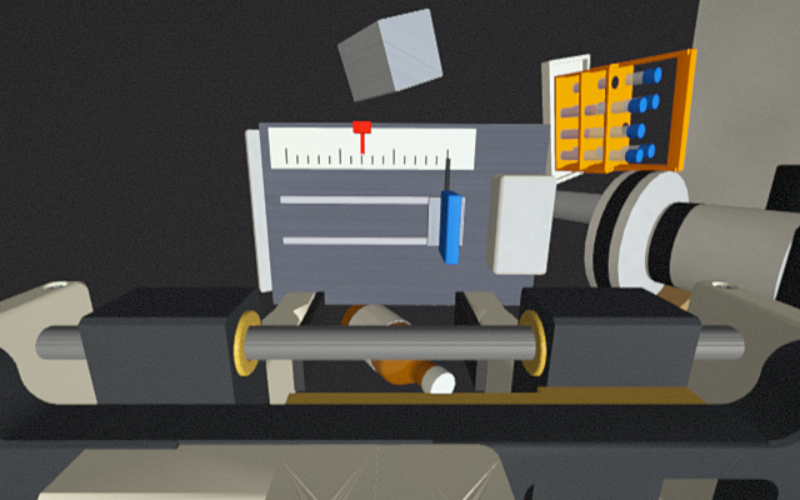

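```bash
cat > /tmp/c.py <<'E'
from h import *
import pickle
from scipy.optimize import least_squares
np.set_printoptions(precision=4,suppress=True)
W,T,S=pickle.load(open("/tmp/w2.pkl","rb"))
t=lambda u,v:(T,(u/2.05+120,v/2.05+120)); s=lambda u,v:(S,(u/2.3+170,v/2.3+110)); w=lambda u,v:(W,(u/1.25,v/1.25))
a=.55
def G(x,m):
    c,q=np.cos(x[2]),np.sin(x[2]);return np.array([x[0]+c*m[0]-q*m[1],x[1]+q*m[0]+c*m[1],m[2]])
pl=lambda u,v,n=0:(u*np.cos(a)-n*np.sin(a),v,.11+u*np.sin(a)+n*np.cos(a))
obs=[(pl(.135,-.09),t(308,88)),(pl(-.135,-.09),t(497,124)),(pl(-.135,.09),t(490,259)),
 (pl(-.135,-.09),s(268,263)),(pl(-.135,.09),s(318,140)),(pl(.135,-.09),s(462,260)),(pl(-.135,.09),w(260,124)),(pl(.135,.09),w(549,125)),(pl(-.135,-.09),w(274,304))]
for sub in(obs,obs[:6],obs[6:]):
    q=least_squares(lambda x:np.concatenate([proj(p,G(x,m))-uv for m,(p,uv) in sub]),[.586,.01,1.485],loss="soft_l1");print(q.x,q.fun.round(1))
    if sub is obs:g=q.x
def onplate(p,uv,n):
    f=lambda x:proj(p,G(g,pl(x[0],x[1],n)))-uv
    return least_squares(f,[0,0]).x
print("pointer",onplate(*w(447,157),.007),"mark",onplate(*w(362,154),.007))
for q in((445,192),(460,194),(446,262),(460,264)):print("tabtop",onplate(*w(*q),.052))
print("marktip T",onplate(*t(429,233),.007),"ptr T",onplate(*t(375,221),.007))
th=np.linspace(0,2*np.pi,200)
for z in(.272,.294):
    P=np.array([proj(W,G(g,(.078+.046*np.cos(k),.046*np.sin(k),z)))*1.25 for k in th]);print("ring",z,P.min(0),P.max(0))
    P=np.array([proj(T,G(g,(.078+.046*np.cos(k),.046*np.sin(k),z))) for k in th]);P=(P-120)*2.05;print(" top",P.min(0),P.max(0))
E
python3 /tmp/c.py
```

```text
[0.5867 0.0107 1.4791] [-0.1 -1.2 -1.8 -0.9 -2.   0.6  0.1 -1.2 -2.7  0.8 -0.4 -1.3 -0.7 -0.5
  2.3 -0.  -0.1  0.9]
[0.586  0.0098 1.4848] [ 0.1 -0.7 -1.6 -0.9 -1.4  0.6 -0.1 -1.2 -3.1  0.7 -0.5 -1.8]
[0.5867 0.0109 1.479 ] [-0.5 -0.5  2.4  0.1  0.1  0.9]
pointer [0.0383 0.0609] mark [-0.0402  0.0632]
tabtop [0.031  0.0332]
tabtop [0.0434 0.0316]
tabtop [ 0.0345 -0.027 ]
tabtop [ 0.0467 -0.0287]
marktip T [-0.0417  0.0652] ptr T [0.0358 0.059 ]
ring 0.272 [578.6112 180.6702] [649.7512 304.6445]
 top [285.4765 107.9491] [371.3341 192.4138]
ring 0.294 [611.8451 182.7209] [683.2608 315.2967]
 top [283.279  103.6036] [370.7984 189.6556]
```

```bash
cat > g.py <<'E'
from h import *
g=np.array([.5867,.0107,1.4791]);a=.55
c,s=np.cos(g[2]),np.sin(g[2])
gx=np.array([c,s,0]);gy=np.array([-s,c,0]);Z=np.array([0,0,1.])
U=np.cos(a)*gx+np.sin(a)*Z;N=-np.sin(a)*gx+np.cos(a)*Z
O=np.array([g[0],g[1],.11])
def uvn(P): d=np.array(P)-O;return np.array([d@U,d@gy,d@N])
def P(u,v,n): return O+u*U+v*gy+n*N
def rep(*tg):
    st=r.get_state();p=st["tcp_pos"];print("uvn mm",uvn(p)*1e3,"F uvn",[st["contact_force"]@k for k in(U,gy,N)],st["time_s"])
    for t in tg:
        q=P(*(np.array(t)/1e3));print(t,"units",(q-p)/.025);p=q
    R=Ro.from_euler("xyz",st["eef_rot"],degrees=True);D=Ro.from_matrix(np.c_[gy,U,-N])
    print("turn",(D*R.inv()).as_rotvec(degrees=True))
np.set_printoptions(precision=3,suppress=True)
print("unit vectors/25mm per 10mm: U",U*.4,"gy",gy*.4,"N",N*.4)
E
python3 -c "
from g import *
rep((-15,1,80),(5.5,1,75),(5.5,1,18))"
```

```text
unit vectors/25mm per 10mm: U [0.031 0.34  0.209] gy [-0.398  0.037  0.   ] N [-0.019 -0.208  0.341]
uvn mm [-17.147  -8.259 203.746] F uvn [np.float64(0.2223153234230928), np.float64(-0.13648445638882983), np.float64(0.7757242083485721)] 19.0
(-15, 1, 80) units [-0.125  2.683 -4.175]
(5.5, 1, 75) units [0.074 0.8   0.258]
(5.5, 1, 18) units [ 0.109  1.187 -1.944]
turn [-0.052  0.002 -0.321]
```

Move to (-15,1,80), hand fully open.

```bash

python3 -m creep '[[87.6,0,0.3,-0.4,0,0,-0.3],[87.6,0,0.5,-0.8,0,0,0],[87.6,0,0.5,-0.8,0,0,0],[87.6,-0.1,0.5,-0.8,0,0,0],[87.6,0,0.5,-0.8,0,0,0],[87.6,0,0.4,-0.6,0,0,0],[87.6,0,0,0,0,0,0]]' | grep -E "tcp|contact|width"
python3 - <<'E'
from g import *
rep((5.5,1,75),(5.5,1,18))
W=capture("wrist");S=capture("side")
im=np.zeros((600,800,3),np.uint8);im[:250,:400]=cv2.resize(W["frame"],(400,250))
im[:,400:]=cv2.resize(S["frame"][90:270,290:410],(400,600),interpolation=2);im[300:550,:400]=cv2.resize(W["frame"][40:240,160:480],(400,250))
cv2.imwrite("pics/m5.png",im[:,:,::-1])
E
```

```text
tcp_pos: [0.5798, -0.0409, 0.1662]
contact_force: [-0.7, 0.1, -0.5]
gripper_width: 0.0874
unit vectors/25mm per 10mm: U [0.031 0.34  0.209] gy [-0.398  0.037  0.   ] N [-0.019 -0.208  0.341]
uvn mm [-14.965   2.186  75.117] F uvn [np.float64(-0.2714126167198171), np.float64(0.7445748139494944), np.float64(-0.42386635036763676)] 19.5833
(5.5, 1, 75) units [0.111 0.693 0.424]
(5.5, 1, 18) units [ 0.109  1.187 -1.944]
turn [-0.199 -0.312 -0.063]
```

View pics/m5.png

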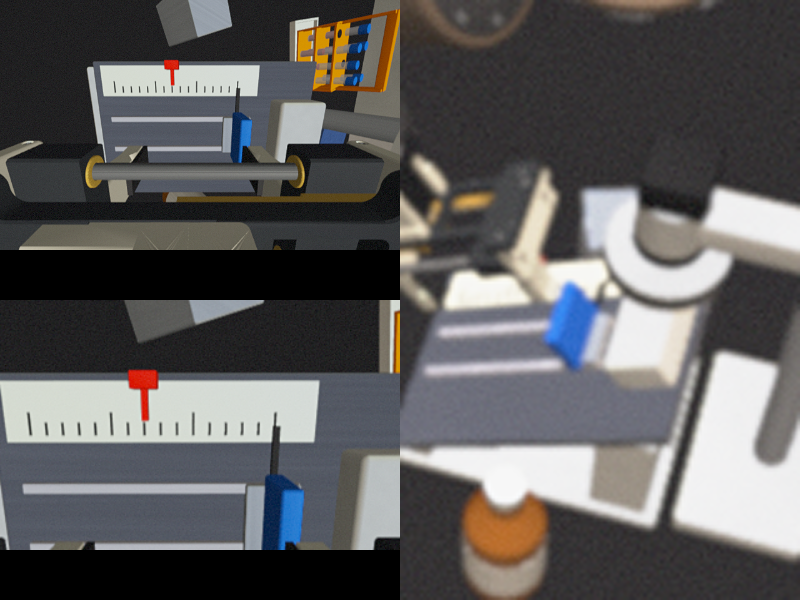

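```bash

python3 -m creep '[[87.6,0.05,0.35,0.2,0,0,0],[87.6,0.05,0.35,0.2,0,0,0],[87.6,0,0,0,0,0,0]]' | grep -E "tcp|contact|width"
python3 -c "
from g import *
rep((5.5,1,18))
W=capture('wrist')
for e in(44,65):print(proj(W,P(.0385,0,.052)),proj(W,P(.0445,.03,.052)))
for k in ('tab',):
  for d in search_frame(W,k)[:2]:print(d)"
```

```text
tcp_pos: [0.5853, -0.024, 0.1813]
contact_force: [0.2, -0.4, 0.4]
gripper_width: 0.0879
unit vectors/25mm per 10mm: U [0.031 0.34  0.209] gy [-0.398  0.037  0.   ] N [-0.019 -0.208  0.341]
uvn mm [ 7.725 -1.744 78.953] F uvn [np.float64(-0.08068138073666578), np.float64(-0.2650975415746829), np.float64(0.5226947125993726)] 19.9333
(5.5, 1, 18) units [ 0.     1.204 -2.125]
turn [-0.09   0.139 -0.074]
[355.246 229.391] [366.582 185.584]
[355.246 229.391] [366.582 185.584]
{'bbox': [328.7, 135.4, 372.7, 260.6], 'conf': 0.86}
```

```bash

python3 -m creep '[[87.6,0,0.3,-0.55,0,0,0],[87.6,0,0.32,-0.55,0,0,0],[87.6,0,0,0,0,0,0]]' | grep -E "tcp|contact|width"
python3 -m creep '[[87.6,0,0.3,-0.5,0,0,0],[87.6,0,0.3,-0.5,0,0,0],[87.6,0,0,0,0,0,0]]' | grep -E "tcp|contact|width"
python3 - <<'E'
from g import *
rep((6.5,1,18))
W=capture("wrist");S=capture("side")
im=np.zeros((600,800,3),np.uint8);im[:250,:400]=cv2.resize(W["frame"],(400,250))
im[:,400:]=cv2.resize(S["frame"][90:270,290:410],(400,600),interpolation=2);im[300:550,:400]=cv2.resize(W["frame"][40:240,160:480],(400,250))
cv2.imwrite("pics/m6.png",im[:,:,::-1])
E
```

```text
tcp_pos: [0.5826, -0.0081, 0.1491]
contact_force: [-1.5, 0.6, -1.0]
gripper_width: 0.0874
tcp_pos: [0.5829, 0.0065, 0.1247]
contact_force: [-0.4, 0.1, -0.8]
gripper_width: 0.0874
unit vectors/25mm per 10mm: U [0.031 0.34  0.209] gy [-0.398  0.037  0.   ] N [-0.019 -0.208  0.341]
uvn mm [ 3.771  3.417 14.879] F uvn [np.float64(-0.3588069840613995), np.float64(0.40743861520723856), np.float64(-0.66512180778358)] 20.5333
(6.5, 1, 18) units [0.099 0.019 0.163]
turn [-0.153 -0.262 -0.085]
```

View pics/m6.png

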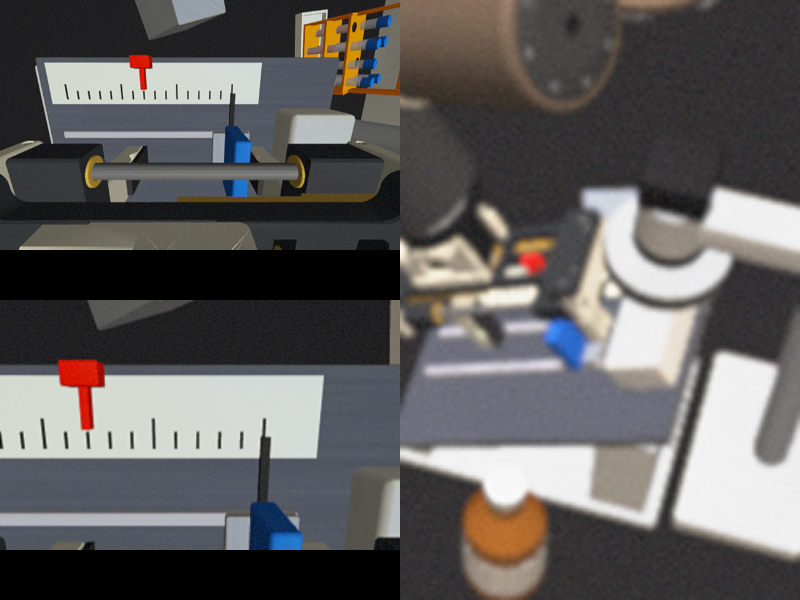

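```bash

python3 -m creep '[[87.6,-0.01,-0.12,-0.07,0,0,0],[87.6,-0.02,-0.24,-0.15,0,0,0],[87.6,-0.02,-0.24,-0.15,0,0,0],[87.6,-0.02,-0.24,-0.15,0,0,0],[87.6,-0.02,-0.24,-0.15,0,0,0],[87.6,-0.02,-0.24,-0.15,0,0,0],[87.6,-0.02,-0.24,-0.15,0,0,0],[87.6,0,0,0,0,0,0]]' | grep -E "tcp|contact|width"
cat > m.py <<'E'
from g import *
from scipy.optimize import least_squares
def onp(p,uv,n):
    return least_squares(lambda x:proj(p,P(x[0],x[1],n))-uv,[0,.06]).x*1e3
def meas(show=True):
    W=capture("wrist");f=W["frame"].astype(int)
    R,G,B=f[...,0],f[...,1],f[...,2]
    red=((R>130)&(G<70)&(B<70))
    # search along v=.058..: sample plate strip around tips
    def samp(n,vs,us):
        return np.array([[proj(W,P(u/1e3,v/1e3,n)) for u in us] for v in vs]).astype(np.float32)
    us=np.arange(-75,60,.25);vs=np.arange(40,90,1.0)
    m=samp(.007,vs,us);im=cv2.remap(W["frame"],m[...,0],m[...,1],cv2.INTER_LINEAR)
    return im,us,vs
if __name__=="__main__":
    import sys
    im,us,vs=meas();rep()
    cv2.imwrite("/tmp/rect.png",im[:,:,::-1])
    I=im.astype(float);red=(I[...,0]-I[...,1:].max(-1)).clip(0)
    for k in range(8,40,2):
        rr=red[k];d=(90-I[k].max(-1)).clip(0)
        rc=(rr*(rr>40)); print(vs[k],"red u",(rc@us/rc.sum()).round(2) if rc.sum()>200 else None,"dark runs",[ (us[s.start],us[s.stop-1]) for s in np.ma.clump_unmasked(np.ma.masked_less(d,15)) if s.stop-s.start>6])
E
python3 m.py
```

```text
tcp_pos: [0.581, -0.0342, 0.1029]
contact_force: [-0.7, 2.8, 6.9]
gripper_width: 0.0871
unit vectors/25mm per 10mm: U [0.031 0.34  0.209] gy [-0.398  0.037  0.   ] N [-0.019 -0.208  0.341]
uvn mm [-41.959   1.517  17.581] F uvn [np.float64(6.575091877797778), np.float64(2.0347471786951967), np.float64(3.7921519010390172)] 21.35
turn [-0.163 -0.014 -0.045]
48.0 red u None dark runs [(np.float64(-5.25), np.float64(-0.25))]
50.0 red u None dark runs [(np.float64(-5.25), np.float64(-0.25))]
52.0 red u None dark runs [(np.float64(-4.75), np.float64(-1.0))]
54.0 red u None dark runs [(np.float64(-4.75), np.float64(-0.75))]
56.0 red u None dark runs [(np.float64(-4.75), np.float64(-0.75))]
58.0 red u None dark runs [(np.float64(-4.5), np.float64(-0.75))]
60.0 red u None dark runs []
62.0 red u None dark runs []
64.0 red u -39.98 dark runs []
66.0 red u -39.99 dark runs []
68.0 red u -39.99 dark runs []
70.0 red u -39.97 dark runs []
72.0 red u -39.96 dark runs []
74.0 red u -39.96 dark runs []
76.0 red u -39.96 dark runs []
78.0 red u -39.97 dark runs []
```

```bash

python3 -m creep '[[87.6,-0.02,-0.2,-0.13,0,0,0],[87.6,-0.02,-0.2,-0.13,0,0,0],[87.6,-0.02,-0.2,-0.12,0,0,0],[87.6,-0.02,-0.2,-0.12,0,0,0],[87.6,-0.02,-0.2,-0.12,0,0,0],[87.6,0,0,0,0,0,0],[87.6,0,0,0,0,0,0]]' | grep -E "tcp|contact|width"
python3 m.py | grep -E "uvn|^5[468]|^6[68]"
```

```text
tcp_pos: [0.5788, -0.0583, 0.0879]
contact_force: [0.4, 5.1, 7.7]
gripper_width: 0.0875
uvn mm [-70.59    1.582  17.482] F uvn [np.float64(8.356091641949403), np.float64(1.0312547416092415), np.float64(4.883708849800787)] 21.9833
54.0 red u None dark runs [(np.float64(-33.0), np.float64(-29.25))]
56.0 red u None dark runs [(np.float64(-33.25), np.float64(-29.25))]
58.0 red u None dark runs [(np.float64(-33.25), np.float64(-29.25))]
66.0 red u -39.62 dark runs []
68.0 red u -39.57 dark runs []
```

```bash

python3 -m creep '[[87.6,-0.01,-0.1,-0.06,0,0,0],[87.6,-0.01,-0.09,-0.06,0,0,0],[87.6,0,-0.05,-0.03,0,0,0],[87.6,0,0,0,0,0,0],[87.6,0,0,0,0,0,0]]' | grep -E "tcp|contact|width"
python3 m.py | grep -E "uvn|^5[468]|^6[68]"
```

```text
tcp_pos: [0.5783, -0.064, 0.0844]
contact_force: [-0.3, 5.3, 8.9]
gripper_width: 0.0877
uvn mm [-77.384   1.562  17.48 ] F uvn [np.float64(9.746198767734962), np.float64(1.908291504385038), np.float64(4.9543753743305246)] 22.45
54.0 red u None dark runs [(np.float64(-39.75), np.float64(-36.0))]
56.0 red u None dark runs [(np.float64(-39.75), np.float64(-36.0))]
58.0 red u None dark runs [(np.float64(-39.75), np.float64(-36.0))]
66.0 red u -39.4 dark runs []
68.0 red u -39.45 dark runs []
```

```bash

python3 -m creep '[[87.6,0,-0.03,-0.02,0,0,0],[87.6,0,-0.02,-0.01,0,0,0],[87.6,0,0,0,0,0,0]]' | grep -E "tcp|contact|width"
python3 m.py | grep -E "uvn|^5[468]|^6[68]"; python3 -c "
import cv2;a=cv2.imread('/tmp/rect.png')[:,40:240];cv2.imwrite('pics/r1.png',cv2.resize(a,(800,400),interpolation=2))"
```

```text
tcp_pos: [0.5782, -0.065, 0.0838]
contact_force: [-1.6, 6.0, 10.3]
gripper_width: 0.0878
uvn mm [-78.643   1.572  17.448] F uvn [np.float64(10.105742382201958), np.float64(1.0977053386946305), np.float64(5.259133293831938)] 22.75
54.0 red u None dark runs [(np.float64(-41.0), np.float64(-37.25))]
56.0 red u None dark runs [(np.float64(-42.25), np.float64(-37.25))]
58.0 red u None dark runs [(np.float64(-42.0), np.float64(-37.25))]
66.0 red u -39.42 dark runs []
68.0 red u -39.43 dark runs []
```

View pics/r1.png

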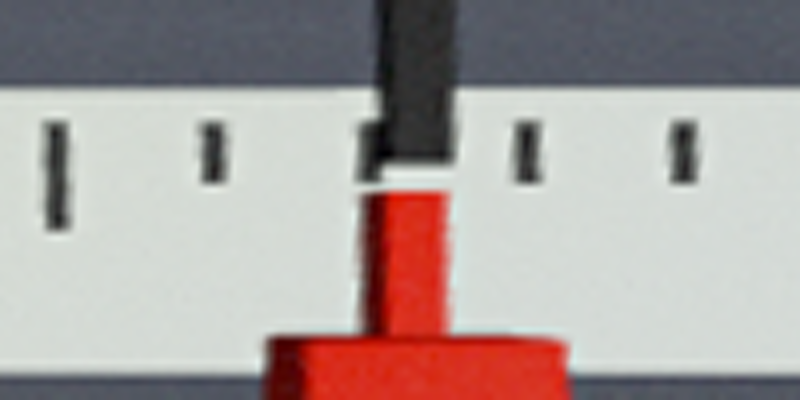

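```bash

python3 -m creep '[[87.6,0,-0.01,-0.006,0,0,0],[87.6,0,0,0,0,0,0],[87.6,0,0,0,0,0,0],[87.6,0,0,0,0,0,0],[87.6,0,0,0,0,0,0],[87.6,0,0,0,0,0,0],[87.6,0,0,0,0,0,0],[87.6,0,0,0,0,0,0]]' | grep -E "tcp|contact|time"
python3 m.py | grep -E "uvn|^5[468]|^6[68]"
python3 -m creep '[[87.6,0,0,0,0,0,0],[87.6,0,0,0,0,0,0],[87.6,0,0,0,0,0,0],[87.6,0,0,0,0,0,0]]' | grep -E "tcp|contact|time"
python3 -m creep '[[87.6,0,0.05,0.03,0,0,0],[87.6,0.01,0.1,0.06,0,0,0],[87.6,0.01,0.14,0.08,0,0,0],[87.6,0.01,0.14,0.08,0,0,0],[87.6,0.01,0.14,0.09,0,0,0],[87.6,0.02,0.14,0.08,0,0,0],[87.6,0.01,0.14,0.09,0,0,0],[87.6,0.01,0.14,0.08,0,0,0]]' | grep -E "tcp|contact|time"
python3 -m creep '[[87.6,0.02,0.14,0.08,0,0,0],[87.6,0.01,0.14,0.09,0,0,0],[87.6,0.01,0.14,0.08,0,0,0],[87.6,0.01,0.14,0.09,0,0,0],[87.6,0.01,0.14,0.08,0,0,0],[87.6,0.01,0.14,0.09,0,0,0],[87.6,0.01,0.14,0.08,0,0,0],[87.6,0.01,0.14,0.08,0,0,0]]' | grep -E "tcp|contact|time"
python3 m.py | grep -E "uvn|^5[468]|^6[68]"
```

```text
time_s: 23.42
tcp_pos: [0.5781, -0.0652, 0.0836]
contact_force: [-1.6, 6.3, 9.5]
uvn mm [-78.884   1.573  17.455] F uvn [np.float64(9.161495496050888), np.float64(1.562123585508538), np.float64(5.668746457553936)] 23.4667
54.0 red u None dark runs [(np.float64(-41.25), np.float64(-37.5))]
56.0 red u None dark runs [(np.float64(-42.25), np.float64(-37.5))]
58.0 red u None dark runs [(np.float64(-42.25), np.float64(-37.5))]
66.0 red u -39.51 dark runs []
68.0 red u -39.39 dark runs []
time_s: 23.8
tcp_pos: [0.5782, -0.0652, 0.0836]
contact_force: [-2.1, 4.7, 9.7]
time_s: 24.47
tcp_pos: [0.5805, -0.0411, 0.0981]
contact_force: [-0.6, 3.1, 6.9]
time_s: 25.13
tcp_pos: [0.5822, -0.013, 0.1135]
contact_force: [1.4, 1.7, 4.0]
uvn mm [-17.802   2.285  15.493] F uvn [np.float64(5.486314834984521), np.float64(-1.3093755497644182), np.float64(2.399944020494878)] 25.1833
54.0 red u None dark runs [(np.float64(19.0), np.float64(22.75))]
56.0 red u None dark runs [(np.float64(18.25), np.float64(22.75))]
58.0 red u None dark runs [(np.float64(18.25), np.float64(22.75))]
66.0 red u -39.81 dark runs []
68.0 red u -39.81 dark runs []
```

```bash

python3 -m creep '[[87.6,0.01,0.1,0.07,0,0,0],[87.6,0.01,0.08,0.06,0,0,0],[87.6,0.01,0.08,0.05,0,0,0],[87.6,0.01,0.08,0.05,0,0,0],[87.6,0.01,0.07,0.05,0,0,0],[87.6,0,0.05,0.03,0,0,0],[87.6,0,0.05,0.03,0,0,0],[87.6,0,0.04,0.03,0,0,0]]' | grep -E "tcp|contact|time"
python3 -m creep '[[87.6,0.01,0.04,0.03,0,0,0],[87.6,0,0.04,0.03,0,0,0],[87.6,0,0.04,0.03,0,0,0],[87.6,0,0.04,0.03,0,0,0],[87.6,0,0.04,0.02,0,0,0],[87.6,0,0,0,0,0,0]]' | grep -E "tcp|contact|time"
python3 m.py | grep -E "uvn|^5[468]|^6[68]"
```

```text
time_s: 25.85
tcp_pos: [0.583, 0.0009, 0.1223]
contact_force: [2.3, 3.1, -0.1]
time_s: 26.35
tcp_pos: [0.5833, 0.0056, 0.126]
contact_force: [-0.1, -0.2, 0.2]
uvn mm [ 3.802  2.856 16.445] F uvn [np.float64(-0.7224865298780379), np.float64(0.2599832174861934), np.float64(0.7315736079261941)] 26.4
54.0 red u None dark runs [(np.float64(37.0), np.float64(41.0))]
56.0 red u None dark runs [(np.float64(37.25), np.float64(40.75))]
58.0 red u None dark runs [(np.float64(37.25), np.float64(40.75))]
66.0 red u -40.36 dark runs []
68.0 red u -40.34 dark runs []
```

```bash

python3 -m creep '[[87.6,0,-0.12,0.2,0,0,0],[87.6,-0.02,-0.2,0.34,0,0,0],[87.6,-0.02,-0.2,0.34,0,0,0],[87.6,-0.02,-0.2,0.34,0,0,0],[87.6,-0.02,-0.2,0.34,0,0,0],[87.6,-0.02,-0.25,0.35,0,0,0],[87.6,0,-0.4,0.4,0,0,0],[87.6,0,-0.6,0.5,0,0,0]]' | grep -E "tcp|contact|time"
python3 -m creep '[[87.6,0,-0.8,0.6,0,0,0],[87.6,0,-0.8,0.6,0,0,0],[87.6,0,-0.8,0.6,0,0,0],[87.6,0,-0.8,0.6,0,0,0],[87.6,0,-0.5,0.4,0,0,0],[87.6,0,0,0,0,0,0],[87.6,0,0,0,0,0,0]]' | grep -E "tcp|contact|time"
python3 - <<'E'
from h import *
W=capture("wrist");S=capture("side");T=capture("top")
im=np.zeros((600,800,3),np.uint8);im[:250,:400]=cv2.resize(W["frame"],(400,250))
im[:300,400:]=cv2.resize(S["frame"][90:300,190:510],(400,300),interpolation=2);im[300:600,:480]=cv2.resize(T["frame"][90:310,120:472],(480,300))
cv2.imwrite("pics/m7.png",im[:,:,::-1])
E
```

```text
time_s: 27.07
tcp_pos: [0.5806, -0.0486, 0.1972]
contact_force: [0.4, 0.0, -0.1]
time_s: 27.65
tcp_pos: [0.581, -0.142, 0.2669]
contact_force: [0.7, 0.2, -0.8]
```

View pics/m7.png

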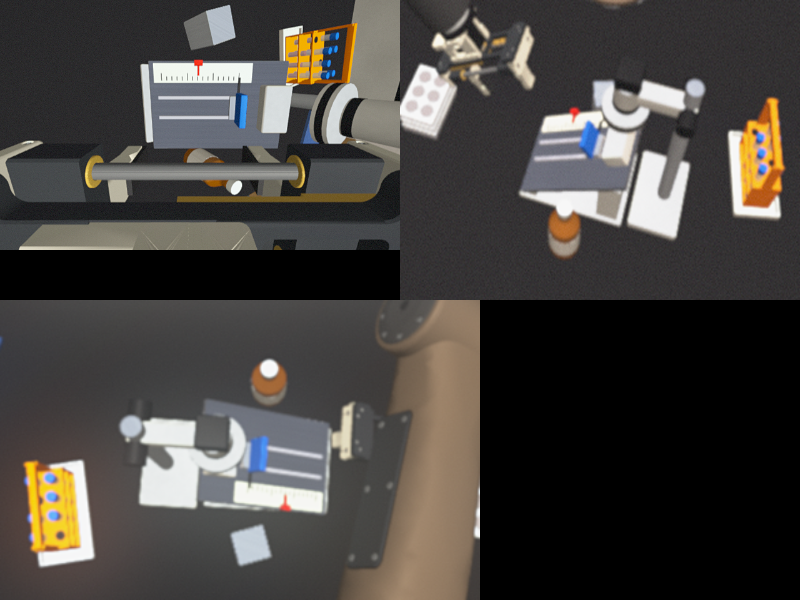

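```bash
python3 -c "
from plant import close_job;print(close_job())"
```

```text
the job is handed in; nothing more can be done
None
```

The job is handed in at about 28 s: the rack stands upright in the tray, and the tab was drawn to the red mark, held there just over a second and eased back home. I hooked the tab with the uphill finger of the open hand, because gripping it would have put the gripper's body into the ring lamp, and the last pictures show nothing else disturbed.

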